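# Put the flavouring bottle and the spice jar away in the kitchen tray

### The job

Clear up after baking: first stand the tall slim brown bottle in the back bay of the light wooden tray (the bay farther from the robot), and only then stand the short brown jar in the front bay (the nearer one), so that you never reach across the jar with the bottle. Set both down upright on the tray's floor rather than dropping them, and do not tip either over on the way; the brown bottle of middle height is not part of the job.

Things in the scene. Friction and masses are not known exactly. Their poses are not given: they have to be found in the camera images.
- tall_bottle_center (a point): Centre (on the axis, half-way up) of the tall bottle: brown glass, paper label, narrow neck, black cap; 140 mm tall, straight body of 42 mm diameter up to 116 mm, neck and cap above; about 0.2 kg. Upright on the counter, foot 70 mm below this point; z up. Grip it high, some 100 mm above its foot (30 mm above this point), so its cap clears the gripper's palm. A 100 mm tall, 50 mm wide brown bottle is a bystander.
- jar_center (a point): Centre (on the axis, half-way up) of the short jar: brown glass, paper label, broad black cap; 70 mm tall, straight 48 mm body up to 52 mm, cap 44 mm wide; about 0.14 kg. Loose, upright on the counter, foot 35 mm below this point; z points up. The shortest of the brown glass things.
- tray_back (a point): Middle of the back bay's floor, 6 mm above the counter. The tray: light wood, fixed, 198 by 102 mm, turned up to 15 degrees; two bays one behind the other, each 90 by 90 mm inside; 6 mm walls, tops 16 mm above the counter (back wall 26 mm). x points from the front bay to the back bay, away from the robot; y to the left across the tray; z up.
- tray_front (a point): Middle of the front bay's floor (the bay nearer the robot), 6 mm above the counter; same axes and size of bay; 96 mm from the middle of the back bay's floor.

How it is judged:
By the outcome, as a careful person would: the job done as asked, in the order asked, and still so for the second after the job is handed in, with the robot touching nothing.
It also fails if it takes over 69 s, if anything falls off the work surface, if the arm or the gripper's body presses on something with over 40 N, if the wrist force passes 120 N, or if a joint passes its speed limit or range.

### The arm

A 6-joint arm with a two-finger parallel gripper is mounted at the origin on the work surface. World frame = base frame: x ahead of the robot, y to its left, z up, the work surface at z = 0. Lengths are in m, angles in rad, forces in N, time in s.
With the tool pointing down it reaches from about 0.4 to 0.925 m from the base axis. Payload 3.4 kg.
Tool frame: the origin (TCP) lies on the centre line of the jaws, within the pads' length; the fingertips stand 25 mm ahead of it and the grasp point (between the pads) lies 6 mm ahead of it (env.nose_length is the distance from the TCP to the fingertips, in m); z points along the fingers, y is the line along which they close (so a half turn about z gives the same grasp; the last joint's range is limited). The gripper opens to 85 mm and grips with 20 to 120 N. Pads are 22 mm wide; open, the fingers measure 114 mm over their backs; the gripper's body (76 mm by 85 mm) begins 54 mm behind the grasp point. The pads swing forward as they close: fully open they stand 13 mm farther back than shut.
Start: joints at [1.246, 0.307, 1.506, -0, 1.328, -0.073], TCP at [0.143, 0.557, 0.256] pointing down, gripper open.
Joint ranges: [-3.12, 3.12], [-1.05, 2.28], [0.14, 2.33], [-1.42, 4.57], [0.1, 2.73], [-2.68, 2.68]. Speed limits (rad/s): [2.57, 2.57, 3.14, 3.14, 3.14, 3.14].

### API

Orientations are given as [roll, pitch, yaw] about the fixed x, y, z axes, in that order (R = Rz(yaw) Ry(pitch) Rx(roll)).
In Python, from bench import env, imaging gives the robot as it stands. The module is installed in compiled form; this text tells all that it offers.
- The arm moves only by the tool step_arm, never from a script. Its argument "motion" is a list of rows, each a list of 3 entries, a list of its own where there are three numbers: the shift along the tool's x, y, z in units of 60 mm (1.0 is 60 mm), then the turn, a rotation vector about the tool's x, y, z in units of 5 degrees (1.0 is 5 degrees), then the opening in per cent of the stroke, from 0 (shut) to 100 (fully open). In form: [[[tx, ty, tz], [wx, wy, wz], fingers], ...]. A call has 1 to 8 rows; each row shifts and turns the commanded pose from where the row before left it, along the tool's axes as they then stand; what a row does not reach is not made up. A row lasts 1/8 s, in which the tool goes at most 62.5 mm and 10.7 degrees, less where a joint would pass 70% of its speed; a pose out of reach is approached as far as the arm can. A call is refused whole if a number of a shift passes 1 or a number of a turn 1, either way. A call with a gripper value outside its range is refused whole. The fingers move at their own pace and stop on an object; "grip_force" is the grip in N (left out, the last holds). Time passes only in rows, so rows that do not move let the fingers close. It gives the time, the measured TCP pose, the force, the opening and the grip force at its end, in the units of the state.
- env.state(): the state, without advancing time (a new reading comes with each control period).
- imaging.snapshot(name): name is "scene" or "side" or "wrist"; returns a dict with "color" (384x512x3 uint8, red, green, blue), "fovy" (degrees; the focal length in pixels is half the picture's height over the tangent of half this angle, whatever the lens; pixels are square), "cx", "cy" (the principal point, pixels), "k1" (the pictures are not rectified: a ray, as slopes to the right and down, at radius r is drawn at 1 + k1 r^2 times it, then the intrinsics apply), "R" (3x3) and "t" (3): a world point X has camera coordinates R X + t; the wrist camera has in their place "tool_from_camera" (4x4, takes a point from camera to tool coordinates, whose origin is the TCP and whose axes are the flange's). Camera axes: x right, y down, z forward; pixel columns grow to the right and rows downward; lengths in m; the calibration is good to about 2 mm. A picture is of the moment at which its call begins: read the wrist's pose just before it. There is no depth.
- env.close_job(): hands the job in; it is judged then, once.
The state is a dict: "clock": time; "qpos": joint angles; "qd": joint speeds; "joint_efforts": joint torques, N m; "tool_pos": TCP position; "orientation": TCP orientation; "ft_force": force on the tool from outside, world axes, zero at the start; "moment": the same for the moment, N m; "gripper_width": finger opening in m; "gripper_force": force on a finger pad.
Only numpy, scipy, OpenCV 4.12 (cv2) and the standard library are available. Lean on these libraries where they do the work, as an engineer would, in place of code of your own. Each camera call takes 0.05 s, during which the arm holds its last target. There are 200 camera calls.

## Working session

There is one attempt and no reset: what is moved stays moved. The work goes in short steps, Python scripts to look and compute and a tool call to move; the robot and the scene stay as the last step left them, time stands still between calls to the robot, and variables do not carry over. Pictures are saved under pics/ and viewed, at most 10 in all, crops included, and the job is handed in when it is done.

Besides the shell and the picture viewer there is one more tool, called after "Request:" as name(argument=value, ...), one argument or row to a line, values as JSON. step_arm: Moves the arm, as the interface text tells. Its arguments: {"type":"object","properties":{"motion":{"type":"array","items":{"type":"array"}},"grip_force":{"type":"number"}},"required":["motion"]}

```bash
mkdir -p pics; cat > h.py <<'E'
import numpy as np, cv2
from bench import env, imaging
def ray(s,u,v,pose=None):
    f=s["color"].shape[0]/2/np.tan(np.radians(s["fovy"])/2)
    d=np.array([(u-s["cx"])/f,(v-s["cy"])/f]); p=d.copy()
    for _ in range(30): p=d/(1+s["k1"]*(p@p))
    r=np.array([p[0],p[1],1])
    R=np.array(s["R"]);t=np.array(s["t"])
    return -R.T@t, R.T@r
def onz(s,u,v,z):
    c,d=ray(s,u,v); return c+d*(z-c[2])/d[2]
def proj(s,X):
    f=s["color"].shape[0]/2/np.tan(np.radians(s["fovy"])/2)
    c=np.array(s["R"])@np.array(X)+np.array(s["t"]); p=c[:2]/c[2]
    p=p*(1+s["k1"]*(p@p)); return p*f+[s["cx"],s["cy"]]
E
python3 - <<'E'
from h import *
for n in("scene","side"):
    s=imaging.snapshot(n); np.save(f"{n}.npy",s,allow_pickle=True)
    cv2.imwrite(f"pics/{n}.png",cv2.cvtColor(s["color"],cv2.COLOR_RGB2BGR)); print(n,-np.array(s["R"]).T@s["t"],s["fovy"],s["k1"])
print(env.state())
E
```

```text
scene [0.87520511 0.14853691 0.7435361 ] 51.05093121286765 -0.11375462129723873
side [ 0.06210929 -0.65780436  0.75991714] 43.6274033669859 -0.1202129230215201
{'clock': 0.1, 'qpos': array([ 1.24645339e+00,  3.07484532e-01,  1.50753503e+00,  2.01337897e-05,
        1.32837745e+00, -7.34880218e-02]), 'qd': array([ 0.0016995 , -0.00175579, -0.00385057,  0.00085269, -0.00120764,
       -0.00121292]), 'joint_efforts': array([-6.03915250e-04, -4.58521378e+01, -2.52604580e+01, -2.52208192e-04,
        5.73334750e-03, -7.26084835e-06]), 'tool_pos': array([0.14256246, 0.55646009, 0.25548383]), 'orientation': array([-3.13979461e+00, -1.51962539e-04,  2.89073275e+00]), 'ft_force': array([-0.2298824 ,  0.78249357, -0.15850934]), 'moment': array([-0.01385733,  0.02096664,  0.01226157]), 'gripper_force': 0.0, 'gripper_width': 0.08585073275201438}
```

View pics/scene.png

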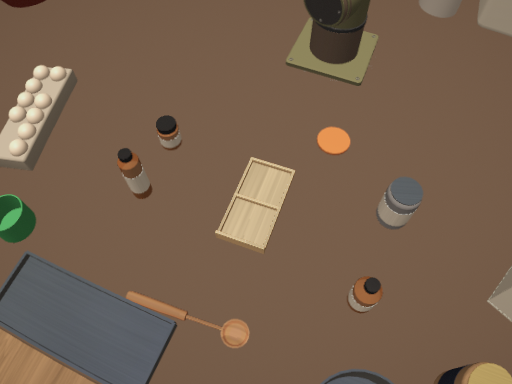

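View pics/side.png

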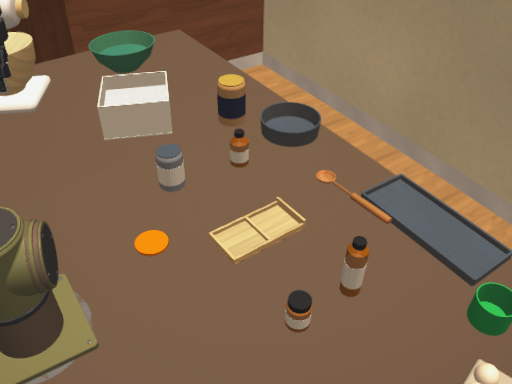

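The scene view shows the tall bottle's cap at (125,156), the jar's cap at (167,124), and the tray centred near (256,203). In the side view they are at (359,243), (299,300) and (258,229). The middle-height bottle, at scene (366,293), is well away.

```bash
python3 - <<'E'
from h import *
S={n:np.load(n+".npy",allow_pickle=True).item() for n in("scene","side")}
def tri(a,b):
    (c1,d1),(c2,d2)=ray(S["scene"],*a),ray(S["side"],*b)
    k=np.linalg.lstsq(np.c_[d1,-d2],c2-c1,rcond=None)[0]
    p,q=c1+k[0]*d1,c2+k[1]*d2; return (p+q)/2,np.linalg.norm(p-q)
print("rough tall",tri((125,155),(359,242)),"jar",tri((167,124),(299,299)))
roi={("scene","tall"):(115,145,140,172),("scene","jar"):(155,113,180,138),("side","tall"):(347,234,372,254),("side","jar"):(284,288,316,314)}
cap={}
for (n,o),(x0,y0,x1,y1) in roi.items():
    im=S[n]["color"][y0:y1,x0:x1].astype(int)
    m=(im.max(2)<38)
    m=m.astype(np.uint8); k,l,st,ce=cv2.connectedComponentsWithStats(m)
    i=1+np.argmax(st[1:,4]); print(n,o,st[i],ce[i]+[x0,y0]); cap[n,o]=ce[i]+[x0,y0]
for o in("tall","jar"): print(o,tri(cap["scene",o],cap["side",o]))
for n,(x0,y0,x1,y1) in {"scene":(200,145,310,260),"side":(195,190,320,270)}.items():
    im=S[n]["color"][y0:y1,x0:x1]; h=cv2.cvtColor(im,cv2.COLOR_RGB2HSV)
    m=((h[...,2]>120)&(h[...,1]>50)).astype(np.uint8); m=cv2.morphologyEx(m,cv2.MORPH_CLOSE,np.ones((5,5)))
    c=max(cv2.findContours(m,0,2)[0],key=cv2.contourArea); 
    P=np.array([onz(S[n],u+x0,v+y0,.016)[:2] for u,v in c[:,0]],np.float32)
    print(n,"rect",cv2.minAreaRect(P)); q=cv2.approxPolyDP(cv2.convexHull(c),6,True)[:,0]+[x0,y0]
    print([(tuple(a),onz(S[n],*a,.016)[:2].round(4)) for a in q])
E
python3 - <<'E'
import cv2,sys
sys.path.insert(0,'.')
a=cv2.imread('pics/scene.png')[100:260,100:310]; b=cv2.imread('pics/side.png')[190:340,200:400]
a=cv2.resize(a,None,fx=1.9,fy=1.9*1,interpolation=2); b=cv2.resize(b,(399,304),interpolation=2)
cv2.imwrite('pics/crop.png',cv2.hconcat([a[:304],b]))
E
```

```text
rough tall (array([ 0.5770348, -0.2488133,  0.1329537]), np.float64(0.0003638042596291151)) jar (array([ 0.43909854, -0.25119623,  0.06513462]), np.float64(0.001972373183864459))
scene tall [ 5  9 12  8 42] [126.64285714 158.61904762]
scene jar [ 3 11 18 10 57] [167.73684211 130.21052632]
side tall [ 6  8 12  8 46] [357.89130435 246.19565217]
side jar [ 5 16 22  9 72] [299.11111111 309.18055556]
tall (array([ 0.57723924, -0.24852533,  0.12148404]), np.float64(0.00019995068424677194))
jar (array([ 0.43815804, -0.25553162,  0.0403124 ]), np.float64(0.0021434372801693263))
scene rect ((0.5099914073944092, -0.016139939427375793), (0.2686840891838074, 0.24401620030403137), 22.295372009277344)
[((np.int64(309), np.int64(145)), array([0.3394, 0.0458])), ((np.int64(309), np.int64(255)), array([0.5855, 0.1305])), ((np.int64(203), np.int64(259)), array([ 0.6707, -0.054 ])), ((np.int64(200), np.int64(145)), array([ 0.432, -0.18 ]))]
side rect ((0.5165167450904846, -0.007645145058631897), (0.2603535056114197, 0.3071298599243164), 56.75566864013672)
[((np.int64(319), np.int64(190)), array([0.7163, 0.017 ])), ((np.int64(319), np.int64(269)), array([ 0.5489, -0.1845])), ((np.int64(195), np.int64(269)), array([ 0.3351, -0.0434])), ((np.int64(195), np.int64(190)), array([0.4594, 0.1854]))]
```

View pics/crop.png

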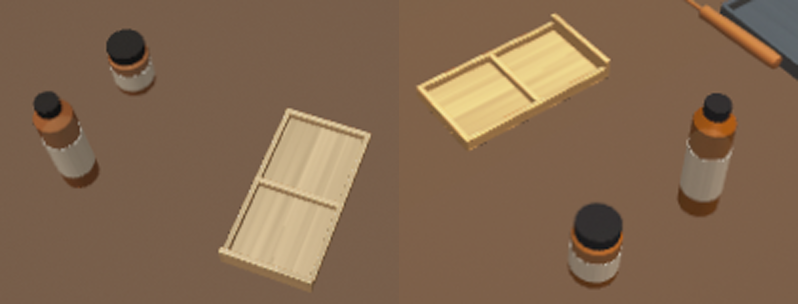

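The zoomed crop shows the tray with its taller back wall at the bottom left in the scene view. The divider runs about (237,195) to (277,209) in full-picture pixels. My tray mask took in the counter, so I'll redo it with a brighter threshold.

```bash
python3 - <<'E'
from h import *
S={n:np.load(n+".npy",allow_pickle=True).item() for n in("scene","side")}
for n,(x0,y0,x1,y1) in {"scene":(200,145,310,260),"side":(195,190,320,270)}.items():
    im=S[n]["color"][y0:y1,x0:x1].astype(np.uint8)
    g=im[...,1]; t,m=cv2.threshold(g,0,1,cv2.THRESH_OTSU); m=cv2.morphologyEx(m,cv2.MORPH_CLOSE,np.ones((7,7)))
    c=max(cv2.findContours(m,0,2)[0],key=cv2.contourArea); P=np.array([onz(S[n],u+x0,v+y0,.013)[:2] for u,v in c[:,0]],np.float32)
    print(n,t,"rect",cv2.minAreaRect(P))
s=S["scene"]
for u,v in [(252.1,157.4),(294.7,171.1),(236.8,194.7),(277.4,208.9)]: print("scene",onz(s,u,v,.016).round(4))
s=S["side"] # crop pts scale 1.995/2.027
for a,b in [(418,88),(470,143),(491,56),(533,101)]: print("side",onz(s,200+(a-399)/1.995,190+b/2.027,.016).round(4))
# cap-top centres
for n,o,u,v,z in [("scene","tall",100+48/1.9,100+102/1.9,.14),("side","tall",200+(717.5-399)/1.995,190+100/2.027,.14),("scene","jar",100+126/1.9,100+44/1.9,.07),("side","jar",200+(598-399)/1.995,190+219/2.027,.07)]: print(n,o,onz(s if n=="side" else S["scene"],u,v,z).round(4))
E
```

```text
scene 138.0 rect ((0.5108755230903625, -0.009944528341293335), (0.19532577693462372, 0.10446822643280029), 2.047018051147461)
side 149.0 rect ((0.5178744792938232, -0.00410807877779007), (0.20761218667030334, 0.11113300174474716), 2.9576475620269775)
scene [ 0.4188 -0.0587  0.016 ]
scene [0.4168 0.0398 0.016 ]
scene [ 0.5171 -0.0515  0.016 ]
scene [0.5159 0.0384 0.016 ]
side [0.4128 0.0318 0.016 ]
side [ 0.4178 -0.0692  0.016 ]
side [0.5096 0.031  0.016 ]
side [ 0.5085 -0.0552  0.016 ]
scene tall [ 0.5776 -0.2452  0.14  ]
side tall [ 0.5772 -0.2491  0.14  ]
scene jar [ 0.44   -0.2502  0.07  ]
side jar [ 0.4396 -0.2538  0.07  ]
```

```bash
python3 - <<'E'
from h import *
S={n:np.load(n+".npy",allow_pickle=True).item() for n in("scene","side")}
for p in [(310,22),(378,43),(359,78),(288,58)]: print("mixer base",onz(S["scene"],*p,.01).round(3))
print("ring line scene",[onz(S["scene"],322,8,z).round(3) for z in(.1,.2,.3)],"side",[onz(S["side"],38,258,z).round(3) for z in(.1,.2,.3)],"top",[onz(S["side"],5,210,z).round(3) for z in(.1,.2,.3,.4)])
s=imaging.snapshot("wrist"); print(s["tool_from_camera"],s["fovy"])
a=cv2.cvtColor(s["color"],cv2.COLOR_RGB2BGR); cv2.imwrite("pics/w0.png",a)
E
```

```text
mixer base [-0.079 -0.091  0.01 ]
mixer base [-0.068  0.11   0.01 ]
mixer base [0.085 0.095 0.01 ]
mixer base [ 0.087 -0.097  0.01 ]
ring line scene [array([-0.029, -0.051,  0.1  ]), array([ 0.112, -0.02 ,  0.2  ]), array([0.252, 0.011, 0.3  ])] side [array([0.064, 0.074, 0.1  ]), array([ 0.064, -0.037,  0.2  ]), array([ 0.064, -0.148,  0.3  ])] top [array([0.039, 0.256, 0.1  ]), array([0.042, 0.118, 0.2  ]), array([ 0.046, -0.021,  0.3  ]), array([ 0.049, -0.159,  0.4  ])]
[[-3.61422679e-04 -9.62787829e-01 -2.70258148e-01  6.76807352e-02]
 [ 9.99999622e-01 -5.61536467e-04  6.63136094e-04 -9.82755685e-04]
 [-7.90219166e-04 -2.70257806e-01  9.62787668e-01 -1.17478012e-01]
 [ 0.00000000e+00  0.00000000e+00  0.00000000e+00  1.00000000e+00]] 63.68359251239152
```

View pics/w0.png

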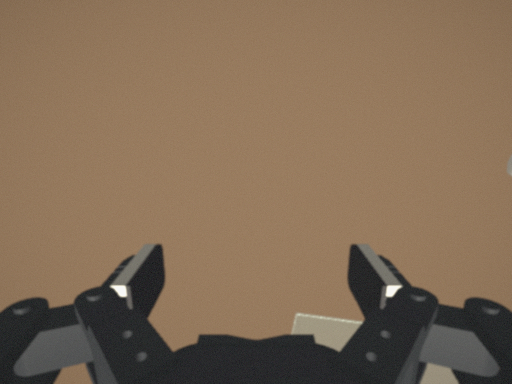

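The wrist view shows only the counter between the open fingers, and the corner of a white box near (330,325). The "mixer" turned out to be the robot's own base. I'll turn to yaw π and go over to the bottle.

Request:
step_arm(
  motion=[
    [[0, 0, 0], [0, 0, -1], 100],
    [[0, 0, 0], [0, 0, -1], 100],
    [[0, 0, 0], [0, 0, -0.87], 100],
    [[-0.8, -0.6, 0], [0, 0, 0], 100],
    [[-0.8, -0.6, 0], [0, 0, 0], 100],
    [[-0.8, -0.6, 0], [0, 0, 0], 100],
    [[-0.8, -0.6, 0], [0, 0, 0], 100],
    [[-0.8, -0.6, 0], [0, 0, 0], 100],
  ],
)

```text
clock: 1.15
tool_pos: [0.3839, 0.3756, 0.2562]
orientation: [3.142, -0.0, 3.141]
ft_force: [0.9, 0.9, -0.7]
gripper_width: 0.0851
gripper_force: 0.0
```

Request:
step_arm(
  motion=[
    [[-0.2, -0.9, 0], [0, 0, 0], 100],
    [[-0.2, -0.9, 0], [0, 0, 0], 100],
    [[-0.2, -0.9, 0], [0, 0, 0], 100],
    [[-0.2, -0.9, 0], [0, 0, 0], 100],
    [[-0.2, -0.9, 0], [0, 0, 0], 100],
    [[-0.2, -0.9, 0], [0, 0, 0], 100],
    [[-0.2, -0.9, 0], [0, 0, 0], 100],
    [[-0.2, -0.9, 0], [0, 0, 0], 100],
  ],
)

```text
clock: 2.15
tool_pos: [0.4785, -0.0569, 0.2562]
orientation: [3.141, 0.0, 3.141]
ft_force: [0.4, 0.8, 1.2]
gripper_width: 0.0853
gripper_force: 0.0
```

Request:
step_arm(
  motion=[
    [[-0.41, -0.79, 0], [0, 0, 0], 100],
    [[-0.41, -0.79, 0], [0, 0, 0], 100],
    [[-0.41, -0.79, 0], [0, 0, 0], 100],
    [[-0.41, -0.79, 0], [0, 0, 0], 100],
    [[0, 0, 0], [0, 0, 0], 100],
  ],
)

```text
clock: 2.78
tool_pos: [0.5783, -0.2485, 0.2553]
orientation: [-3.14, 0.0, 3.138]
ft_force: [0.2, 0.4, -0.7]
gripper_width: 0.0856
gripper_force: 0.0
```

```bash
cat >> h.py <<'E'
from scipy.spatial.transform import Rotation as Ro
def wrist(name):
    st=env.state(); s=imaging.snapshot("wrist"); T=np.eye(4); T[:3,:3]=Ro.from_euler("xyz",st["orientation"]).as_matrix(); T[:3,3]=st["tool_pos"]
    M=np.linalg.inv(T@np.array(s["tool_from_camera"])); s["R"],s["t"]=M[:3,:3],M[:3,3]
    np.save(name+".npy",s,allow_pickle=True); cv2.imwrite(f"pics/{name}.png",cv2.cvtColor(s["color"],cv2.COLOR_RGB2BGR)); print(st["tool_pos"],st["orientation"]); return s
E
python3 - <<'E'
from h import *
s=wrist("w1"); print(proj(s,[.577,-.247,.14]),proj(s,[.577,-.247,0]))
E
```

```text
[ 0.57832596 -0.24849444  0.2552582 ] [-3.14039748e+00  4.45743591e-04  3.13778665e+00]
[259.20280168 196.27208118] [258.02780193 164.63889544]
```

View pics/w1.png

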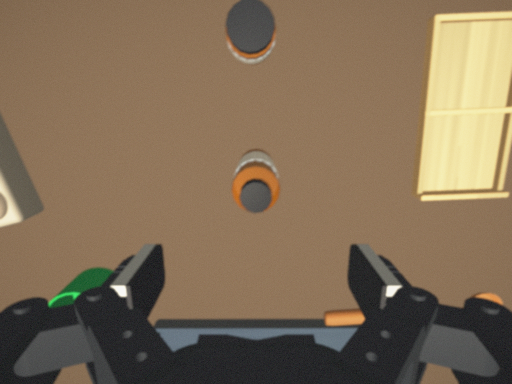

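The wrist view confirms the bottle: its cap is at (256,196), with (259,196) predicted. The jar's cap is at (250,26), and the tray divider starts at (429,112). The arm is centred, so I'll descend 150 mm and grip.

Request:
step_arm(
  motion=[
    [[0, 0, 0.5], [0, 0, 0], 100],
    [[0, 0, 0.5], [0, 0, 0], 100],
    [[0, 0, 0.5], [0, 0, 0], 100],
    [[0, 0, 0.5], [0, 0, 0], 100],
    [[0, 0, 0.3], [0, 0, 0], 100],
    [[0, 0, 0.2], [0, 0, 0], 100],
    [[0, 0, 0], [0, 0, 0], 100],
  ],
)

```text
clock: 3.7
tool_pos: [0.576, -0.2436, 0.1057]
orientation: [3.14, -0.002, -3.141]
ft_force: [-0.2, -0.1, -0.3]
gripper_width: 0.0852
gripper_force: 0.0
```

Request:
step_arm(
  motion=[
    [[0, 0, 0], [0, 0, 0], 45],
    [[0, 0, 0], [0, 0, 0], 40],
    [[0, 0, 0], [0, 0, 0], 35],
    [[0, 0, 0], [0, 0, 0], 30],
    [[0, 0, 0], [0, 0, 0], 20],
    [[0, 0, 0], [0, 0, 0], 10],
    [[0, 0, 0], [0, 0, 0], 10],
    [[0, 0, 0], [0, 0, 0], 10],
  ],
  grip_force=40,
)

```text
clock: 4.7
tool_pos: [0.5777, -0.2457, 0.1075]
orientation: [-3.14, 0.002, 3.141]
ft_force: [-0.3, -1.8, 6.1]
gripper_width: 0.0417
gripper_force: 40.5
```

```bash
python3 - <<'E'
from h import *
s=np.load("w1.npy",allow_pickle=True).item()
print("jar",onz(s,250,26,.07),"bottle",onz(s,256,196,.14))
for p in [(437,18),(429,112),(512,109),(419,197),(508,196)]: print("tray",onz(s,*p,.016).round(4))
E
```

```text
jar [ 0.44055984 -0.25423891  0.07      ] bottle [ 0.57676815 -0.24950682  0.14      ]
tray [ 0.421  -0.0612  0.016 ]
tray [ 0.5154 -0.0559  0.016 ]
tray [0.5122 0.0369 0.016 ]
tray [ 0.6142 -0.0535  0.016 ]
tray [0.6134 0.0542 0.016 ]
```

Request:
step_arm(
  motion=[
    [[0, 0, -0.1], [0, 0, 0], 10],
    [[0, 0, -0.2], [0, 0, 0], 10],
    [[0, 0, -0.25], [0, 0, 0], 10],
    [[0, 0, -0.25], [0, 0, 0], 10],
    [[0, 0, -0.25], [0, 0, 0], 10],
    [[0, 0, -0.15], [0, 0, 0], 10],
    [[0, 0, 0], [0, 0, 0], 10],
  ],
)

```text
clock: 5.58
tool_pos: [0.5774, -0.245, 0.1795]
orientation: [-3.141, 0.002, 3.141]
ft_force: [-1.0, 1.1, -2.1]
gripper_width: 0.0411
gripper_force: 40.5
```

Request:
step_arm(
  motion=[
    [[0, 0.1, 0], [0, 0, 0], 10],
    [[0.02, 0.25, 0], [0, 0, 0], 10],
    [[0.05, 0.4, 0], [0, 0, 0], 10],
    [[0.05, 0.5, 0], [0, 0, 0], 10],
    [[0.05, 0.5, 0], [0, 0, 0], 10],
    [[0, 0.5, 0], [0, 0, 0], 10],
    [[0, 0.5, 0], [0, 0, 0], 10],
    [[0, 0.5, 0], [0, 0, 0], 10],
  ],
)

```text
clock: 6.58
tool_pos: [0.5656, -0.047, 0.1781]
orientation: [3.141, -0.001, -3.141]
ft_force: [0.0, -0.9, -2.9]
gripper_width: 0.0414
gripper_force: 40.5
```

Request:
step_arm(
  motion=[
    [[0, 0.4, 0], [0, 0, 0], 10],
    [[0, 0.25, 0], [0, 0, 0], 10],
    [[0, 0.1, 0], [0, 0, 0], 10],
    [[0, 0, 0], [0, 0, 0], 10],
    [[0, 0, 0], [0, 0, 0], 10],
  ],
)

```text
clock: 7.2
tool_pos: [0.5668, -0.0054, 0.1783]
orientation: [-3.141, 0.0, 3.141]
ft_force: [-0.8, -0.2, -2.2]
gripper_width: 0.0413
gripper_force: 40.5
```

```bash
python3 - <<'E'
from h import *
print(env.state()["tool_pos"])
a=[imaging.snapshot(n)["color"] for n in("scene","side")]
a=np.hstack([cv2.resize(a[0][80:280,160:360],(400,400)),cv2.resize(a[1][120:320,160:360],(400,400))])
cv2.imwrite("pics/hold.png",a[...,::-1])
E
```

```text
[ 0.56678627 -0.00544252  0.17828275]
```

View pics/hold.png

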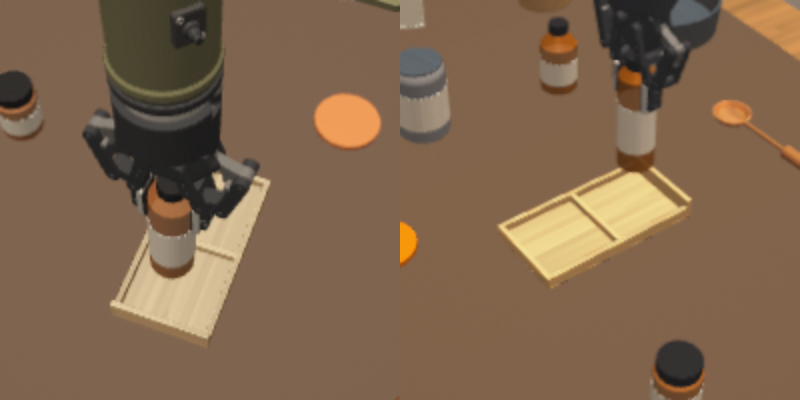

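The bottle hangs upright and clear above the back bay. Now I'll lower it, creeping at the end.

Request:
step_arm(
  motion=[
    [[0, 0, 0.1], [0, 0, 0], 10],
    [[0, 0, 0.2], [0, 0, 0], 10],
    [[0, 0, 0.25], [0, 0, 0], 10],
    [[0, 0, 0.2], [0, 0, 0], 10],
    [[0, 0, 0.15], [0, 0, 0], 10],
    [[0, 0, 0.08], [0, 0, 0], 10],
    [[0, 0, 0.05], [0, 0, 0], 10],
    [[0, 0, 0], [0, 0, 0], 10],
  ],
)

```text
clock: 8.3
tool_pos: [0.5669, -0.0047, 0.1166]
orientation: [-3.142, 0.0, 3.141]
ft_force: [0.6, -0.4, -2.7]
gripper_width: 0.0414
gripper_force: 40.6
```

Request:
step_arm(
  motion=[
    [[0, 0, 0.02], [0, 0, 0], 10],
    [[0, 0, 0.02], [0, 0, 0], 10],
    [[0, 0, 0], [0, 0, 0], 10],
    [[0, 0, 0], [0, 0, 0], 10],
  ],
)

```text
clock: 8.8
tool_pos: [0.5668, -0.0047, 0.1142]
orientation: [-3.142, 0.0, 3.141]
ft_force: [0.7, -1.0, -1.9]
gripper_width: 0.0412
gripper_force: 40.6
```

Request:
step_arm(
  motion=[
    [[0, 0, 0.02], [0, 0, 0], 10],
    [[0, 0, 0], [0, 0, 0], 10],
    [[0, 0, 0], [0, 0, 0], 10],
  ],
)

```text
clock: 9.18
tool_pos: [0.5672, -0.0048, 0.1135]
orientation: [-3.141, 0.001, 3.141]
ft_force: [-0.5, 0.0, 4.4]
gripper_width: 0.0413
gripper_force: 40.8
```

Request:
step_arm(
  motion=[
    [[0, 0, 0.02], [0, 0, 0], 10],
    [[0, 0, 0], [0, 0, 0], 10],
    [[0, 0, 0], [0, 0, 0], 10],
  ],
)

```text
clock: 9.55
tool_pos: [0.5678, -0.0049, 0.1134]
orientation: [-3.141, 0.003, 3.141]
ft_force: [-1.1, 0.2, 10.7]
gripper_width: 0.0414
gripper_force: 40.9
```

The bottle is on the tray floor (10.7 N). I'll ease off, open in steps and rise straight up.

Request:
step_arm(
  motion=[
    [[0, 0, -0.02], [0, 0, 0], 10],
    [[0, 0, 0], [0, 0, 0], 50],
    [[0, 0, 0], [0, 0, 0], 55],
    [[0, 0, 0], [0, 0, 0], 65],
    [[0, 0, 0], [0, 0, 0], 80],
    [[0, 0, 0], [0, 0, 0], 95],
    [[0, 0, 0], [0, 0, 0], 100],
    [[0, 0, 0], [0, 0, 0], 100],
  ],
)

```text
clock: 10.55
tool_pos: [0.5667, -0.0047, 0.1129]
orientation: [3.142, -0.0, 3.141]
ft_force: [0.3, -0.3, 0.8]
gripper_width: 0.0853
gripper_force: 0.0
```

Request:
step_arm(
  motion=[
    [[0, 0, -0.2], [0, 0, 0], 100],
    [[0, 0, -0.4], [0, 0, 0], 100],
    [[0, 0, -0.5], [0, 0, 0], 100],
    [[0, 0, -0.5], [0, 0, 0], 100],
    [[0, 0, -0.4], [0, 0, 0], 100],
    [[0, 0, -0.3], [0, 0, 0], 100],
  ],
)

```text
clock: 11.3
tool_pos: [0.5671, -0.0048, 0.2533]
orientation: [-3.141, 0.003, 3.141]
ft_force: [0.5, 0.6, 0.2]
gripper_width: 0.0853
gripper_force: 0.0
```

Request:
step_arm(
  motion=[
    [[0.4, -0.8, 0], [0, 0, 0], 100],
    [[0.4, -0.8, 0], [0, 0, 0], 100],
    [[0.4, -0.8, 0], [0, 0, 0], 100],
    [[0.4, -0.8, 0], [0, 0, 0], 100],
    [[0.4, -0.8, 0], [0, 0, 0], 100],
    [[0.1, -0.1, 0], [0, 0, 0], 100],
    [[0, 0, 0], [0, 0, 0], 100],
  ],
)

```text
clock: 12.18
tool_pos: [0.4404, -0.2508, 0.2515]
orientation: [3.141, 0.001, 3.139]
ft_force: [0.3, -0.9, 0.1]
gripper_width: 0.0852
gripper_force: 0.0
```

```bash
python3 - <<'E'
from h import *
s=wrist("w2"); print(proj(s,[.440,-.253,.07]))
a=[s["color"]]+[imaging.snapshot(n)["color"] for n in("scene","side")]
a=np.hstack([cv2.resize(a[0],(400,300)),cv2.resize(a[1][130:270,180:320],(200,300)[:1]*2),cv2.resize(a[2][140:280,190:330],(200,200))]) if 0 else np.hstack([cv2.resize(a[0],(400,300)),cv2.resize(a[1][140:290,180:280],(200,300)),cv2.resize(a[2][120:270,220:320],(200,300))])
cv2.imwrite("pics/c2.png",a[...,::-1])
E
```

```text
[ 0.44037386 -0.25075828  0.25148406] [3.14129862e+00 7.77803285e-04 3.13948205e+00]
[254.47477991 178.72644299]
```

View pics/c2.png

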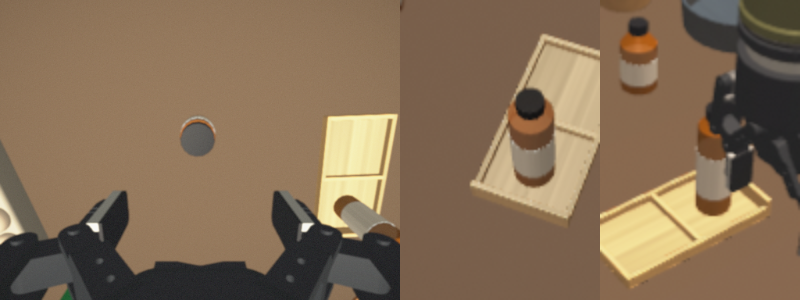

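The bottle stands upright in the back bay, and the jar's cap is at about (252,177) in full wrist pixels, almost centred. I'll shift −2 mm in y, descend 205 mm and grip.

Request:
step_arm(
  motion=[
    [[0, -0.03, 0.5], [0, 0, 0], 100],
    [[0, 0, 0.6], [0, 0, 0], 100],
    [[0, 0, 0.6], [0, 0, 0], 100],
    [[0, 0, 0.6], [0, 0, 0], 100],
    [[0, 0, 0.5], [0, 0, 0], 100],
    [[0, 0, 0.4], [0, 0, 0], 100],
    [[0, 0, 0.2], [0, 0, 0], 100],
    [[0, 0, 0], [0, 0, 0], 100],
  ],
)

```text
clock: 13.32
tool_pos: [0.4408, -0.2516, 0.0464]
orientation: [3.141, -0.001, -3.141]
ft_force: [-0.2, 0.7, 0.2]
gripper_width: 0.0852
gripper_force: 0.0
```

Request:
step_arm(
  motion=[
    [[0, 0, 0], [0, 0, 0], 55],
    [[0, 0, 0], [0, 0, 0], 50],
    [[0, 0, 0], [0, 0, 0], 45],
    [[0, 0, 0], [0, 0, 0], 35],
    [[0, 0, 0], [0, 0, 0], 20],
    [[0, 0, 0], [0, 0, 0], 10],
    [[0, 0, 0], [0, 0, 0], 10],
    [[0, 0, 0], [0, 0, 0], 10],
  ],
  grip_force=40,
)

```text
clock: 14.32
tool_pos: [0.4414, -0.2531, 0.0482]
orientation: [-3.14, 0.002, 3.141]
ft_force: [0.3, -0.1, 6.3]
gripper_width: 0.0472
gripper_force: 41.0
```

Request:
step_arm(
  motion=[
    [[0, 0, -0.1], [0, 0, 0], 10],
    [[0, 0, -0.2], [0, 0, 0], 10],
    [[0, 0, -0.3], [0, 0, 0], 10],
    [[0, 0, -0.3], [0, 0, 0], 10],
    [[0, 0, -0.2], [0, 0, 0], 10],
    [[0, 0, -0.1], [0, 0, 0], 10],
    [[0, 0, 0], [0, 0, 0], 10],
  ],
)

```text
clock: 15.2
tool_pos: [0.4408, -0.2526, 0.1192]
orientation: [-3.141, 0.001, 3.141]
ft_force: [0.7, -0.3, -1.3]
gripper_width: 0.0467
gripper_force: 41.4
```

Request:
step_arm(
  motion=[
    [[0, 0.1, 0], [0, 0, 0], 10],
    [[-0.04, 0.25, 0], [0, 0, 0], 10],
    [[-0.08, 0.4, 0], [0, 0, 0], 10],
    [[-0.08, 0.5, 0], [0, 0, 0], 10],
    [[-0.08, 0.5, 0], [0, 0, 0], 10],
    [[-0.06, 0.5, 0], [0, 0, 0], 10],
    [[-0.02, 0.5, 0], [0, 0, 0], 10],
    [[0, 0.5, 0], [0, 0, 0], 10],
  ],
)

```text
clock: 16.2
tool_pos: [0.4618, -0.0554, 0.1185]
orientation: [3.141, -0.001, -3.141]
ft_force: [0.2, 0.1, -1.7]
gripper_width: 0.0465
gripper_force: 41.4
```

Request:
step_arm(
  motion=[
    [[0, 0.4, 0], [0, 0, 0], 10],
    [[0, 0.25, 0], [0, 0, 0], 10],
    [[0, 0.14, 0], [0, 0, 0], 10],
    [[0, 0, 0], [0, 0, 0], 10],
    [[0, 0, 0], [0, 0, 0], 10],
  ],
)

```text
clock: 16.82
tool_pos: [0.4624, -0.0106, 0.1189]
orientation: [-3.141, 0.0, 3.141]
ft_force: [0.8, -0.2, -1.8]
gripper_width: 0.0469
gripper_force: 41.5
```

```bash
python3 - <<'E'
from h import *
print(env.state()["tool_pos"])
a=[imaging.snapshot(n)["color"] for n in("scene","side")]
a=np.hstack([cv2.resize(a[0][100:250,180:330],(400,400)),cv2.resize(a[1][130:280,190:340],(400,400))])
cv2.imwrite("pics/hold2.png",a[...,::-1])
E
```

```text
[ 0.46244538 -0.01060807  0.11888559]
```

View pics/hold2.png

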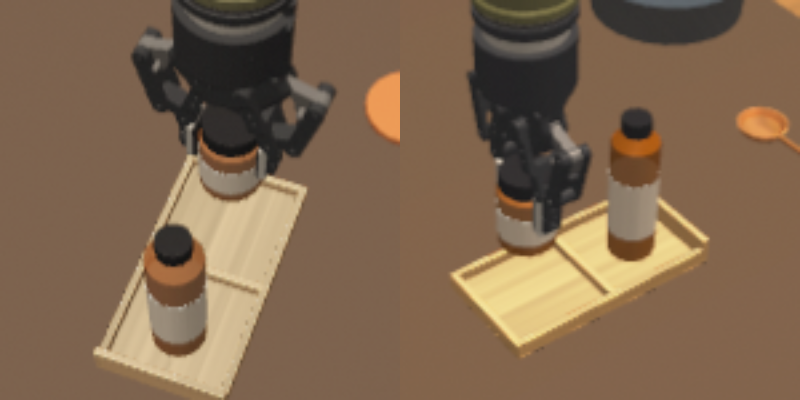

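The bottle is standing well inside the back bay, and the jar hangs upright over the front bay. Lowering it now.

Request:
step_arm(
  motion=[
    [[0, 0, 0.1], [0, 0, 0], 10],
    [[0, 0, 0.2], [0, 0, 0], 10],
    [[0, 0, 0.25], [0, 0, 0], 10],
    [[0, 0, 0.2], [0, 0, 0], 10],
    [[0, 0, 0.15], [0, 0, 0], 10],
    [[0, 0, 0.08], [0, 0, 0], 10],
    [[0, 0, 0.05], [0, 0, 0], 10],
    [[0, 0, 0], [0, 0, 0], 10],
  ],
)

```text
clock: 17.92
tool_pos: [0.4625, -0.0101, 0.0571]
orientation: [-3.142, 0.0, 3.141]
ft_force: [-1.0, -0.1, -1.8]
gripper_width: 0.0468
gripper_force: 41.5
```

Request:
step_arm(
  motion=[
    [[0, 0, 0.02], [0, 0, 0], 10],
    [[0, 0, 0.02], [0, 0, 0], 10],
    [[0, 0, 0], [0, 0, 0], 10],
    [[0, 0, 0], [0, 0, 0], 10],
  ],
)

```text
clock: 18.42
tool_pos: [0.4624, -0.0101, 0.0548]
orientation: [-3.142, 0.0, 3.141]
ft_force: [0.4, -0.5, -1.2]
gripper_width: 0.0467
gripper_force: 41.5
```

Request:
step_arm(
  motion=[
    [[0, 0, 0.02], [0, 0, 0], 10],
    [[0, 0, 0], [0, 0, 0], 10],
    [[0, 0, 0], [0, 0, 0], 10],
  ],
)

```text
clock: 18.8
tool_pos: [0.4624, -0.0101, 0.0542]
orientation: [-3.141, 0.001, 3.141]
ft_force: [-1.8, 0.1, 6.4]
gripper_width: 0.047
gripper_force: 42.2
```

The jar is on the floor (6.4 N). Release and rise.

Request:
step_arm(
  motion=[
    [[0, 0, 0], [0, 0, 0], 55],
    [[0, 0, 0], [0, 0, 0], 60],
    [[0, 0, 0], [0, 0, 0], 70],
    [[0, 0, 0], [0, 0, 0], 80],
    [[0, 0, 0], [0, 0, 0], 90],
    [[0, 0, 0], [0, 0, 0], 90],
  ],
)

```text
clock: 19.55
tool_pos: [0.4623, -0.0101, 0.0534]
orientation: [3.142, -0.0, 3.141]
ft_force: [-0.1, -0.6, -0.2]
gripper_width: 0.0771
gripper_force: 0.0
```

Request:
step_arm(
  motion=[
    [[0, 0, -0.2], [0, 0, 0], 90],
    [[0, 0, -0.4], [0, 0, 0], 90],
    [[0, 0, -0.5], [0, 0, 0], 90],
    [[0, 0, -0.6], [0, 0, 0], 90],
    [[0, 0, -0.6], [0, 0, 0], 90],
    [[0, 0, -0.6], [0, 0, 0], 90],
    [[0, 0, -0.4], [0, 0, 0], 90],
    [[0, 0, 0], [0, 0, 0], 90],
  ],
)

```text
clock: 20.55
tool_pos: [0.4636, -0.0102, 0.2541]
orientation: [-3.141, 0.006, 3.141]
ft_force: [0.3, 0.3, -0.8]
gripper_width: 0.0769
gripper_force: 0.0
```

```bash
python3 - <<'E'
from h import *
print(env.state()["tool_pos"])
a=[imaging.snapshot(n)["color"] for n in("scene","side")]
a=np.hstack([cv2.resize(a[0][100:250,180:330],(400,400)),cv2.resize(a[1][130:280,190:340],(400,400))])
cv2.imwrite("pics/end.png",a[...,::-1])
E
```

```text
[ 0.46359006 -0.01022834  0.25410211]
```

View pics/end.png

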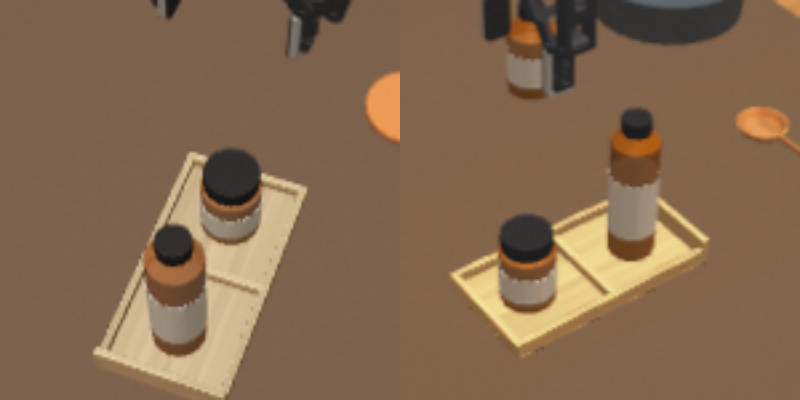

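Both stand upright in their bays, with the gripper well clear. Handing in.

```bash
python3 -c "
from bench import env
print(env.close_job())"
```

```text
the job is handed in; nothing more can be done
None
```

The tall bottle stands upright in the tray's back bay and then, placed second, the jar in the front bay; the job is handed in at about 21 s, but no verdict came back.

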